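# Pull the dust extractor's filter plate and show it over the leather

## Task

On the goldsmith's bench, stop the dust extractor by pressing the red button fully down, let it come up, then press the yellow shaker button the same way; leave the green one alone. Then lift the green flap of the filter box right up and leave it open, draw the filter plate with the orange tab up out of its slot, and present it over the middle of the brown leather pad: upright, still, its lower edge about 10 cm above the leather. Finish while still holding it there, and leave the other things on the bench in their places.

Things in the scene. Friction and masses are not known exactly. Their poses are not given: they have to be found in the camera images.
- extractor: bench dust extractor's filter box, fixed: grey box 160 x 160 mm, 120 mm high, louvred front towards its -x, dark motor drum (96 mm across, 91 mm high) attached behind it (+x). Origin at the centre of the box's underside, on the bench; z up. The green flap covers its whole top; under it the box is open within 6 mm walls (148 x 148 mm inside) down to a black floor 75 mm above the bench
- slot (a point): centre of the mouth of the slot in the box's black inner floor, 75 mm above the bench at the box's centre: 12 mm wide (box's x) by 104 mm (box's y), 63 mm deep; the filter plate stands in it. Axes as the box's
- flap (a joint): hinge angle of the green flap (rad): 0 shut, 1.9 fully open, at the start 0 to 0.12. Flap 160 x 160 x 6 mm, about 150 g with its bar, hinged along the rear (+x, far) top edge of the box; the front edge swings up and over to the rear. Stiff hinge: stays at any angle; lifting at the bar takes about 2 to 3 N
- flap_handle (a point): centre of the flap's steel pull bar: a round bar 10 mm thick, 90 mm long along the box's y, on two end posts (78 mm free between them), 40 mm above the flap's upper face and 148 mm from the hinge line along the flap (12 mm in from the front edge). Round, so it can turn between the fingers
- flap_hinge (a point): middle of the flap's hinge line, which runs along the box's y at the top rear edge, 80 mm behind the box's centre, 120 mm above the bench. A shut flap's underside lies on this height; the bar's centre is 148 mm in front of and 46 mm above the hinge line when shut
- filter: the filter plate, standing upright in its slot under the flap at the start: white frame 100 mm wide (its y), 8 mm thick (its x), 72 mm tall, dark ribbed mesh in the middle, orange pull tab on top; 102 mm tall overall, about 120 g. Origin at the centre of its lower edge, z up along the plate. In the slot the origin is 12 mm above the bench; it slides straight up with 2 mm play all round
- filter_tab (a point): grasp point of the filter plate's orange pull tab: tab 40 mm wide (plate's y), 12 mm thick (plate's x), 30 mm tall, from 72 to 102 mm above the plate's lower edge; this point is on its middle, 88 mm above the plate's lower edge (100 mm above the bench in the slot, 25 mm above the black floor). Pinch across the thickness (x)
- panel: the extractor's control box, fixed: plain aluminium box 90 x 200 mm, 50 mm high; three buttons in a row along its y, 62 mm apart, on top, in any order of colours. Origin at the centre of its underside
- mat: brown leather pad, 200 x 200 x 4 mm, fixed on the bench. Origin at the centre of its underside, on the bench
- red_top (a point): centre of the top of the red (stop) button: round cap 28 mm across, standing 10 mm out of a black 44 mm collar; 72 mm above the bench when up
- red (a joint): how far the red button is pressed down (m): 0 up, 0.006 fully down; spring, 1.5 N to start and 5 N fully down; comes back up by itself
- yellow_top (a point): centre of the top of the yellow (filter shaker) button: round cap 28 mm across, standing 10 mm out of a black 44 mm collar; 72 mm above the bench when up
- yellow (a joint): how far the yellow button is pressed down (m): 0 up, 0.006 fully down; spring, 1.5 N to start and 5 N fully down; comes back up by itself
- green_top (a point): centre of the top of the green (start) button: round cap 28 mm across, standing 10 mm out of a black 44 mm collar; 72 mm above the bench when up
- green (a joint): how far the green button is pressed down (m): 0 up, 0.006 fully down; spring, 1.5 N to start and 5 N fully down; comes back up by itself
- silver_ring: plain silver finger ring lying flat on the leather pad, 24 mm across, 6 mm high. A bystander; origin at the centre of its underside
- steel_jar: closed round silvery jar with black cap, 56 mm across, 50 mm high. A bystander; origin at the centre of its underside
- white_jar: closed round white jar, 54 mm across, 55 mm high. A bystander; origin at the centre of its underside
- findings_tin: small open round metal dish, 60 mm across, 22 mm high. A bystander; origin at the centre of its underside
- punch_block: light wooden block 60 x 60 x 45 mm. A bystander; origin at the centre of its underside
- tweezers: steel tweezers lying flat on the leather pad along its far edge, about 130 mm long (along its x), 6 mm high. A bystander; origin near its middle, on the underside
- burnisher: burnisher with a light wooden handle lying flat, about 140 mm long (along its x), 14 mm high. A bystander; origin near its middle, on the underside
Things that resemble listed ones, but are neither listed nor needed, are in the scene too. What is meant by the panel is not blue or pink, and is the larger of those in its own colour.

How it is judged:
On the way, in this order (a step that is already met when the one before it is completed fails the run):
1. the red button is pressed down (at least 4 of 6 mm) with yellow up (value of joint red above 0.004 m and value of joint yellow below 0.002 m), for 0.05 s.
2. then the yellow button is pressed down (at least 4 of 6 mm) with red back up (value of joint yellow above 0.004 m and value of joint red below 0.002 m), for 0.05 s.
3. the flap is lifted open past 1.1 rad (value of joint flap above 1.1 rad), for 0.2 s.
4. the filter plate is drawn right out, its lower edge above the rim of the box, held in the fingers (contact force between filter and the fingers above 0.5 N and z of filter in the frame of extractor above 0.12 m), for 0.1 s.
At the end, for the whole second after the job is handed in: The filter plate is held in the fingers, upright within 0.3 rad, still (under 3 cm/s), its lower edge 5 to 18 cm above the bench and its middle within 6 cm of the pad's middle, touching neither pad, box nor panel; the flap is still open (over 1.0 rad) and the red and yellow buttons are up (contact force between filter and the fingers above 0.5 N and horizontal distance between filter and mat below 0.06 m and height (world z) of filter between 0.05 and 0.18 m and angle between filter's own z axis and vertical below 0.3 rad and linear speed of filter below 0.03 m/s and contact force between filter and mat below 0.1 N and contact force between filter and extractor below 0.1 N and contact force between filter and panel below 0.1 N and value of joint flap above 1 rad and value of joint each of red, yellow below 0.002 m); the arm keeps its last pose, push and grip.
It fails at once if the green button is pressed (2.5 mm or more) (value of joint green above 0.0025 m).
It fails at once if red and yellow are down together (value of joint each of red, yellow above 0.003 m).
It fails at once if a bystander is pushed more than 3 cm from its place (distance of any of silver_ring, steel_jar, white_jar, findings_tin, punch_block, tweezers, burnisher from where it was at the start of the episode above 0.03 m).
It also fails if it takes over 70 s, if anything falls off the work surface, if the arm or the gripper's body presses on something with over 40 N, if the wrist force passes 120 N, or if a joint passes its speed limit or range.

## Robot

A 7-joint arm with a two-finger parallel gripper is mounted at the origin on the work surface. World frame = base frame: x ahead of the robot, y to its left, z up, the work surface at z = 0. Lengths are in m, angles in rad, forces in N, time in s.
With the tool pointing down it reaches from about 0.35 to 0.9 m from the base axis. Payload 19.9 kg.
Tool frame: the origin (TCP) lies at the very end of the fingers, on their centre line; the grasp point (between the pads) lies 19 mm behind it; z points along the fingers, y is the line along which they close (so a half turn about z gives the same grasp; the last joint's range is limited). The gripper opens to 94 mm and grips with 3 to 60 N. Pads are 16 mm wide; open, the fingers measure 119 mm over their backs; the gripper's body (75 mm by 177 mm) begins 78 mm behind the grasp point.
Start: joints at [1.139, 0.417, -0.01, 1.614, 0.005, 1.111, -0.053], TCP at [0.237, -0.578, 0.182] pointing down, gripper open.
Joint ranges: [-2.81, 2.81], [-0.39, 2.02], [-1.27, 1.25], [0.06, 2.57], [-1.19, 4.33], [0.19, 2], [-2.82, 2.82]. Speed limits (rad/s): [1.89, 1.89, 2.39, 2.39, 3.01, 3.01, 3.01].

## Interface

Orientations are given as a rotation vector (axis times angle).
In Python, from plant import r gives the robot as it stands.
- The arm moves only by the tool servo_tool, never from a script. Its argument "commands" is a list of rows, each a list of 7 numbers: the shift along the tool's x, y, z in units of 25 mm (1.0 is 25 mm), then the turn, a rotation vector about the tool's x, y, z in units of 6 degrees (1.0 is 6 degrees), then the closure, from 0 (fully open) to 1 (shut). In form: [[tx, ty, tz, ax, ay, az, jaw], ...]. A call has 1 to 20 rows; each row shifts and turns the commanded pose from where the row before left it, along the tool's axes as they then stand; what a row does not reach is not made up. A row lasts 1/12 s, in which the tool goes at most 41.7 mm and 7.16 degrees, less where a joint would pass 70% of its speed; a pose out of reach is approached as far as the arm can. A call with a number of a shift or a turn outside -1 to 1 is refused whole. A call with a gripper value outside its range is refused whole. The fingers move at their own pace and stop on an object; "newtons" is the grip in N (left out, the last holds). Time passes only in rows, so rows that do not move let the fingers close. It gives the time, the measured TCP pose, the force, the opening and the grip force at its end, in the units of the state.
- r.get_state(): the state, without advancing time (a new reading comes with each control period).
- r.get_image(name): name is "scene" or "top" or "wrist"; returns a dict with "img" (420x560x3 uint8, blue, green, red), "fovy" (degrees; the focal length in pixels is half the picture's height over the tangent of half this angle, whatever the lens; pixels are square), "cx", "cy" (the principal point, pixels), "dist_coeffs" ([k1, k2, p1, p2, k3] as OpenCV has them; the pictures are not rectified), "view" (4x4, takes a point from world to camera coordinates); the wrist camera has in their place "mount" (4x4, takes a point from camera to tool coordinates, whose origin is the TCP and whose axes are the flange's). Camera axes: x right, y up, looking along -z (the intrinsics and any distortion apply to the point x, -y, -z); pixel columns grow to the right and rows downward; lengths in m; the calibration is good to about 2 mm. A picture is of the moment at which its call begins: read the wrist's pose just before it. There is no depth.
- r.finish_job(): hands the job in; it is judged then, once.
The state is a dict: "time_s": time; "q": joint angles; "joint_vel": joint speeds; "effort": joint torques, N m; "eef_pos": TCP position; "tool_rot": TCP orientation; "force": force on the tool from outside, world axes, zero at the start; "ft_torque": the same for the moment, N m; "opening": finger opening in m; "grasp_force": force on a finger pad.
Only numpy, scipy, OpenCV 4.12 (cv2) and the standard library are available. Lean on these libraries where they do the work, as an engineer would, in place of code of your own. Each camera call takes 0.05 s, during which the arm holds its last target. There are 200 camera calls.

## Working session

There is one attempt and no reset: what is moved stays moved. The work goes in short steps, Python scripts to look and compute and a tool call to move; the robot and the scene stay as the last step left them, time stands still between calls to the robot, and variables do not carry over. Pictures are saved under pics/ and viewed, at most 10 in all, crops included, and the job is handed in when it is done.

Besides the shell and the picture viewer there is one more tool, called in YAML: its name, and indented under it one key for each argument. servo_tool: Moves the arm, as the interface text tells. Shifts and turns lie within -1 to 1; 1 stands for 25 mm of shift or 6 degrees of turn. Its arguments: {"type":"object","properties":{"commands":{"type":"array"},"newtons":{"type":"number"}},"required":["commands"]}

```bash
ls; mkdir -p pics
python3 - <<'E'
from plant import r
import cv2,pickle,numpy as np
s=r.get_state();print(s)
d={}
for n in("scene","top"):
    d[n]=r.get_image(n);cv2.imwrite(f"pics/{n}0.png",d[n]["img"]);print({k:v for k,v in d[n].items() if k!='img'})
pickle.dump(d,open("d0.pkl","wb"))
E
```

```text
pics
{'time_s': 0.0, 'q': array([ 1.13953647,  0.41797743, -0.01031621,  1.61417769,  0.00471254,
        1.1106973 , -0.05299177]), 'joint_vel': array([-0.00175667,  0.00048547,  0.00037255, -0.00062329, -0.00045078,
        0.00096024,  0.00069116]), 'effort': array([-3.42330159e-04, -8.51256609e+01,  6.38184752e-01, -4.25994515e+01,
       -4.89347312e-02,  1.85407087e-02,  1.23515201e-04]), 'eef_pos': array([ 0.23731272, -0.57775004,  0.18172162]), 'tool_rot': array([-3.08094739e+00, -6.08187609e-01,  5.25468359e-04]), 'force': array([-0.5869298 ,  0.76392945, -0.13330835]), 'ft_torque': array([-0.00546976, -0.02908986, -0.01307618]), 'grasp_force': 0.0, 'opening': 0.09421161862497379}
{'fovy': 43.63834397840481, 'cx': 285.63121337225283, 'cy': 210.89176134783122, 'dist_coeffs': array([0.01474582, 0.        , 0.        , 0.        , 0.        ]), 'view': array([[-0.76876365,  0.63947523, -0.00859517,  0.46270874],
       [-0.45235496, -0.5342129 ,  0.71413694,  0.02798992],
       [ 0.45208124,  0.55289059,  0.69995325, -1.73703562],
       [ 0.        ,  0.        ,  0.        ,  1.        ]])}
{'fovy': 50.006331335243416, 'cx': 279.6531886493341, 'cy': 205.41735067537962, 'dist_coeffs': array([-0.05201682,  0.        ,  0.        ,  0.        ,  0.        ]), 'view': array([[ 0.0509224 , -0.99869497,  0.00390631, -0.17873286],
       [ 0.97392207,  0.05052441,  0.22118565, -0.49224585],
       [-0.22109436, -0.00745886,  0.9752239 , -1.4293272 ],
       [ 0.        ,  0.        ,  0.        ,  1.        ]])}
```

View pics/scene0.png

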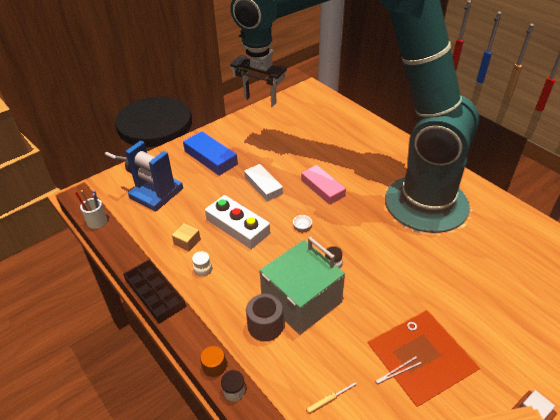

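View pics/top0.png

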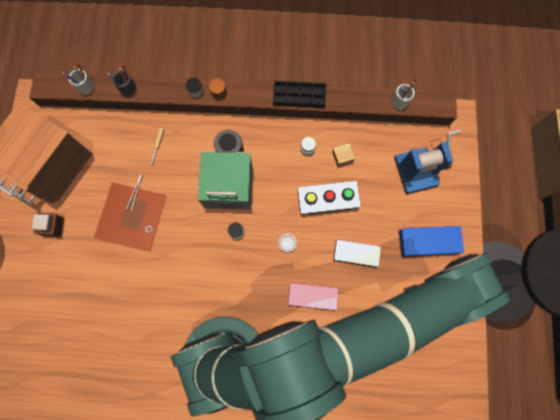

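The scene shows a grey panel with green, red and yellow buttons (scene 223,204 / 237,213 / 251,223; top 348,194 / 330,196 / 311,198). The green flap is at top (225,180) with its bar at (222,194), and the leather pad is at top (131,216). There are four candidate panels in the top view:
- Grey (329,198), the larger grey one, with buttons.
- Grey-white (357,253), smaller.
- Blue (432,241).
- Pink (314,297).

The grey one at (329,198) fits the description. I'll measure it and check it in a crop.

```bash
cat > h.py <<'E'
import cv2,numpy as np
from scipy.spatial.transform import Rotation as R
def K(d):
    f=d["img"].shape[0]/2/np.tan(np.radians(d["fovy"])/2)
    return np.array([[f,0,d["cx"]],[0,f,d["cy"]],[0,0,1]])
def c2w(d,st=None):
    if "view" in d: return np.linalg.inv(d["view"])
    T=np.eye(4);T[:3,:3]=R.from_rotvec(st["tool_rot"]).as_matrix();T[:3,3]=st["eef_pos"]
    return T@d["mount"]
def ray(d,uv,st=None):
    p=cv2.undistortPoints(np.array([[uv]],float),K(d),d["dist_coeffs"])[0,0]
    T=c2w(d,st);v=T[:3,:3]@np.array([p[0],-p[1],-1]);return T[:3,3],v
def onz(d,uv,z,st=None):
    o,v=ray(d,uv,st);return o+v*(z-o[2])/v[2]
def tri(rays):
    A=0;b=0
    for o,v in rays:
        v=v/np.linalg.norm(v);P=np.eye(3)-np.outer(v,v);A=A+P;b=b+P@o
    return np.linalg.solve(A,b)
def blobs(d,lo,hi,mn=20):
    m=cv2.inRange(cv2.cvtColor(d["img"],cv2.COLOR_BGR2HSV),np.array(lo),np.array(hi))
    cs,_=cv2.findContours(m,cv2.RETR_EXTERNAL,cv2.CHAIN_APPROX_NONE)
    return sorted([c for c in cs if cv2.contourArea(c)>=mn],key=cv2.contourArea,reverse=True)
def cen(c):
    m=cv2.moments(c);return (m["m10"]/m["m00"],m["m01"]/m["m00"])
E
python3 - <<'E'
import pickle
from h import *
d=pickle.load(open("d0.pkl","rb"))
t=d["top"];s=d["scene"]
for nm,lo,hi in(("green",(50,80,50),(80,255,255)),("yellow",(22,150,120),(35,255,255)),("red",(0,180,100),(5,255,255)),("mat",(0,170,60),(9,255,200))):
    for k in("top","scene"):
        for c in blobs(d[k],lo,hi)[:4]:
            u=cen(c);print(nm,k,np.round(u,1),cv2.contourArea(c),{z:np.round(onz(d[k],u,z),3)[:2] for z in(.004,.072,.126)})
c=[q for q in blobs(t,(50,80,50),(80,255,255))][0]
r=cv2.boxPoints(cv2.minAreaRect(c));print("flap",[np.round(onz(t,p,.126),3)[:2] for p in r])
c=[q for q in blobs(t,(0,170,60),(9,255,200))][0]
r=cv2.boxPoints(cv2.minAreaRect(c));print("mat",[np.round(onz(t,p,.004),3)[:2] for p in r])
a=cv2.resize(t["img"][150:280,180:400],None,fx=3,fy=3,interpolation=cv2.INTER_CUBIC)
cv2.imwrite("pics/crop.png",a)
E
```

```text
green top [224.9 174.6] 1928.5 {0.004: array([0.612, 0.043]), 0.072: array([0.592, 0.033]), 0.126: array([0.576, 0.026])}
green top [348. 193.] 56.0 {0.004: array([ 0.568, -0.386]), 0.072: array([ 0.55 , -0.376]), 0.126: array([ 0.536, -0.368])}
green scene [301.2 273.4] 2693.5 {0.004: array([ 0.513, -0.037]), 0.072: array([0.549, 0.004]), 0.126: array([0.578, 0.036])}
green scene [221.8 202.2] 31.5 {0.004: array([ 0.517, -0.434]), 0.072: array([ 0.553, -0.371]), 0.126: array([ 0.582, -0.32 ])}
yellow scene [250.4 220.5] 34.5 {0.004: array([ 0.495, -0.304]), 0.072: array([ 0.533, -0.248]), 0.126: array([ 0.562, -0.204])}
red scene [236.  211.4] 33.5 {0.004: array([ 0.506, -0.368]), 0.072: array([ 0.543, -0.308]), 0.126: array([ 0.572, -0.261])}
mat top [112.8 213.2] 1014.0 {0.004: array([0.456, 0.416]), 0.072: array([0.443, 0.39 ]), 0.126: array([0.433, 0.369])}
mat scene [ 86.6 224.6] 418.5 {0.004: array([ 0.904, -0.626]), 0.072: array([ 0.918, -0.552]), 0.126: array([ 0.93 , -0.493])}
mat scene [120.8 235.7] 265.5 {0.004: array([ 0.844, -0.512]), 0.072: array([ 0.861, -0.444]), 0.126: array([ 0.875, -0.39 ])}
mat scene [544.5  94.3] 246.0 {0.004: array([-0.883, -0.102]), 0.072: array([-0.767, -0.058]), 0.126: array([-0.675, -0.022])}
mat scene [423.6 343.8] 222.0 {0.004: array([0.423, 0.341]), 0.072: array([0.465, 0.36 ]), 0.126: array([0.498, 0.375])}
flap [array([0.492, 0.102]), array([0.649, 0.11 ]), array([ 0.651, -0.049]), array([ 0.494, -0.054])]
mat [array([0.366, 0.465]), array([0.565, 0.469]), array([0.557, 0.359]), array([0.359, 0.358])]
```

View pics/crop.png

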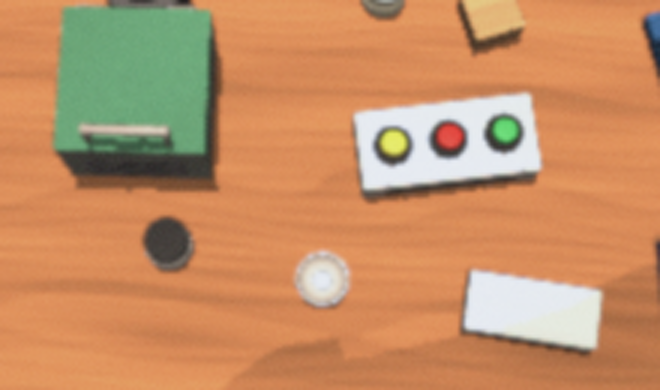

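The enlarged crop confirms that the panel is the larger grey box, with yellow at top (311,197.7), red at (329.7,195.7) and green at (348,193). The smaller plain grey box at (357,253) has no buttons. The bar runs from about top (206.7,193.8) to (236,194).

Run:
```python
import pickle
from h import *
from plant import r
d=pickle.load(open("d0.pkl","rb"));t=d["top"];s=d["scene"]
hsv=cv2.cvtColor(t["img"],cv2.COLOR_BGR2HSV)
for n,u in(("yel",(311,197.7)),("red",(329.7,195.7)),("grn",(348,193))):print(n,onz(t,u,.072).round(3),hsv[int(u[1]),int(u[0])])
for n,a,b in(("yel",(311,197.7),(250.4,222)),("red",(329.7,195.7),(236.3,213)),("grn",(348,193),(222,203.5))):print(n,tri([ray(t,a),ray(s,b)]).round(3))
for u in((206.7,193.8),(236,194)):print("bar",onz(t,u,.166).round(3))
for u in((309,238),(333,257)):print("bar scene",onz(s,u,.166).round(3))
for c in [(110,184),(165,191),(155,249),(96,237)]:print("mat",onz(t,c,.004).round(3))
for c in [(427,312),(478,359),(420,401),(369,350)]:print("matS",onz(s,c,.004).round(3))
M=R.from_rotvec(r.get_state()["tool_rot"]).as_matrix();print(M.round(3))
```

```text
yel [ 0.528 -0.255  0.072] [ 31 138 235]
red [ 0.538 -0.316  0.072] [  2 174 226]
grn [ 0.55  -0.376  0.072] [ 64 131 218]
yel [ 0.53  -0.254  0.06 ]
red [ 0.54  -0.316  0.058]
grn [ 0.552 -0.376  0.062]
bar [0.501 0.071 0.166]
bar [ 0.505 -0.019  0.166]
bar scene [ 0.504 -0.017  0.166]
bar scene [0.501 0.073 0.166]
mat [0.558 0.44  0.004]
mat [0.543 0.245 0.004]
mat [0.341 0.257 0.004]
mat [0.371 0.463 0.004]
matS [0.339 0.284 0.004]
matS [0.352 0.456 0.004]
matS [0.55  0.435 0.004]
matS [0.544 0.263 0.004]
[[ 0.925  0.38  -0.001]
 [ 0.38  -0.925  0.001]
 [-0.    -0.001 -1.   ]]
```

servo_tool:
  commands:
    - [0,0,0,0,0,-0.97,1]
    - [0,0,0,0,0,-0.97,1]
    - [0,0,0,0,0,-0.97,1]
    - [0,0,0,0,0,-0.97,1]
    - [0,0,0,0,0,-0.97,1]
    - [0,0,0,0,0,-0.97,1]
    - [0,0,0,0,0,-0.97,1]
    - [0,0,0,0,0,-0.97,1]
    - [0,0,0,0,0,-0.97,1]
    - [0,0,0,0,0,-0.97,1]
    - [0,0,0,0,0,-0.97,1]
    - [0,0,0,0,0,-0.97,1]
    - [0,0,0,0,0,0,1]
  newtons: 10

```text
time_s: 1.18
eef_pos: [0.2373, -0.5779, 0.1819]
tool_rot: [-2.173, -2.268, -0.001]
force: [-0.7, 0.7, -0.5]
opening: 0.0107
grasp_force: 0.0
```

servo_tool:
  commands:
    - [0.63,0.78,0,0,0,0,1]
    - [0.63,0.78,0,0,0,0,1]
    - [0.63,0.78,0,0,0,0,1]
    - [0.63,0.78,0,0,0,0,1]
    - [0.63,0.78,0,0,0,0,1]
    - [0.63,0.78,0,0,0,0,1]
    - [0.63,0.78,0,0,0,0,1]
    - [0.63,0.78,0,0,0,0,1]
    - [0.63,0.78,0,0,0,0,1]
    - [0.63,0.78,0,0,0,0,1]
    - [0.63,0.78,0,0,0,0,1]
    - [0.63,0.78,0,0,0,0,1]
    - [0.63,0.78,0,0,0,0,1]
    - [0.63,0.78,0,0,0,0,1]
    - [0.63,0.78,0,0,0,0,1]
    - [0.63,0.78,0,0,0,0,1]
    - [0,0,0,0,0,0,1]
    - [0,0,0,0,0,0,1]
    - [0,0,0,0,0,0,1]

```text
time_s: 2.77
eef_pos: [0.5391, -0.3149, 0.182]
tool_rot: [-2.181, -2.26, 0.001]
force: [-0.2, -0.1, -0.2]
opening: 0.0005
grasp_force: 0.0
```

Run:
```python
from h import *
from plant import r
st=r.get_state();d=r.get_image("wrist");cv2.imwrite("pics/w1.png",d["img"])
print(st["eef_pos"])
for nm,lo,hi in(("green",(50,100,50),(80,255,255)),("yellow",(22,110,120),(35,255,255)),("red",(0,150,100),(5,255,255))):
    for c in blobs(d,lo,hi,150)[:2]:
        u=cen(c);print(nm,np.round(u),cv2.contourArea(c),onz(d,u,.072,st).round(4))
```

```text
[ 0.53914919 -0.3149465   0.18202974]
yellow [418. 239.] 695.0 [ 0.6985 -0.3485  0.072 ]
yellow [271. 148.] 527.5 [ 0.5303 -0.2546  0.072 ]
red [279. 205.] 402.0 [ 0.5406 -0.3151  0.072 ]
```

View pics/w1.png

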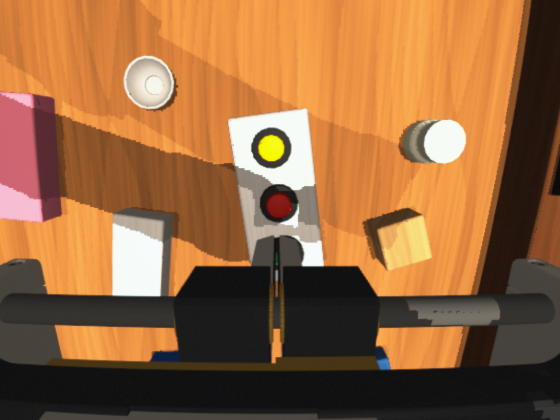

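The wrist view has yellow at (271,148) and red at (279,205). That puts red at (0.541,-0.315), directly under the tool, so I'm pressing it.

servo_tool:
  commands:
    - [0,0.05,1,0,0,0,1]
    - [0,0,1,0,0,0,1]
    - [0,0,1,0,0,0,1]
    - [0,0,0.8,0,0,0,1]
    - [0,0,0.5,0,0,0,1]
    - [0,0,0.2,0,0,0,1]
    - [0,0,0.16,0,0,0,1]
    - [0,0,0,0,0,0,1]
    - [0,0,0,0,0,0,1]
    - [0,0,0,0,0,0,1]

```text
time_s: 3.65
eef_pos: [0.5414, -0.3148, 0.0669]
tool_rot: [2.178, 2.262, 0.0]
force: [0.4, 1.1, -0.2]
opening: 0.0005
grasp_force: 0.0
```

servo_tool:
  commands:
    - [0,0,0,0,0,0,1]
    - [0,0,0,0,0,0,1]

```text
time_s: 3.82
eef_pos: [0.5412, -0.3146, 0.0664]
tool_rot: [2.178, 2.263, 0.0]
force: [-0.2, 0.4, 0.7]
opening: 0.0006
grasp_force: 0.0
```

Run:
```python
from h import *
from plant import r
s=r.get_state();print(s["force"],s["ft_torque"],s["eef_pos"],s["effort"])
d=r.get_image("scene");a=cv2.resize(d["img"][150:260,170:300],None,fx=5,fy=5,interpolation=cv2.INTER_CUBIC);cv2.imwrite("pics/p1.png",a)
```

```text
[-0.23998395  0.35363727  0.71826874] [ 0.00088588 -0.09846386 -0.01338881] [ 0.54118923 -0.31456592  0.06641466] [ 3.06718319e-02 -9.11981106e+01 -7.66061872e+00 -3.67698848e+01
 -3.79890937e-02  4.72867198e-02  1.30884815e-03]
```

View pics/p1.png

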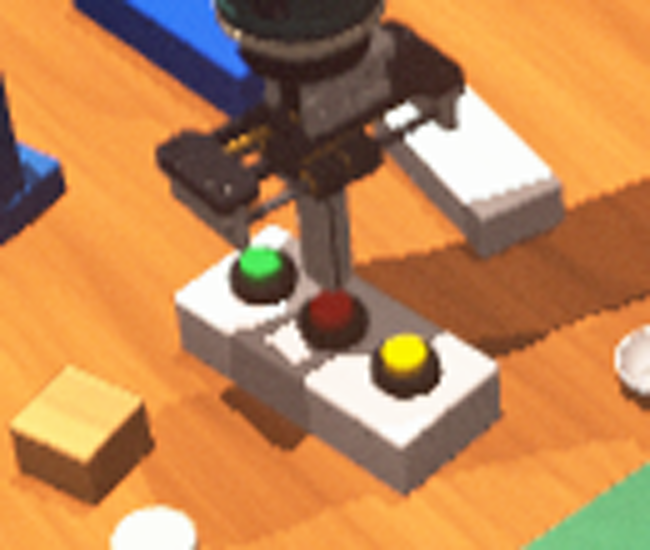

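The crop shows the finger tip at about crop (332,285), short of the dark red cap at (330,305), and there is no force reading. I'll check where the tip really is against the projected TCP.

```bash
cat >> h.py <<'E'
def proj(d,P,st=None):
    T=np.linalg.inv(c2w(d,st));F=np.diag([1.,-1,-1]);M=F@T[:3,:3];t=F@T[:3,3]
    return cv2.projectPoints(np.atleast_2d(np.array(P,float)),cv2.Rodrigues(M)[0],t,K(d),d["dist_coeffs"])[0][:,0]
E
python3 - <<'E'
from h import *
from plant import r
st=r.get_state();p=st["eef_pos"];d=r.get_image("scene");t=r.get_image("top");w=r.get_image("wrist")
print("scene crop TCP",(proj(d,p)-[170,150])*5,"red72",(proj(d,[.5406,-.3151,.072])-[170,150])*5, "tcp+2cm",(proj(d,p+[0,0,.02])-[170,150])*5)
print("top",proj(t,p),"wrist tcp",proj(w,p,st),"red",proj(w,[.5406,-.3151,.068],st))
print("tip ray",onz(d,(236.4,207),.066),onz(d,(236.4,207),.085))
a=cv2.resize(t["img"][150:250,280:380],None,fx=4,fy=4,interpolation=cv2.INTER_CUBIC)
b=cv2.resize(w["img"][100:400,160:400],None,fx=1.333,fy=1.333)
cv2.imwrite("pics/p2.png",np.hstack([a,b[:400,:320]]))
E
```

```text
scene crop TCP [[327.20090963 306.81139555]] red72 [[326.6367144  299.27406209]] tcp+2cm [[324.73157937 283.50316008]]
top [[329.20025932 195.23250705]] wrist tcp [[277.55965281 237.47073041]] red [[276.78993788 239.00678358]]
tip ray [ 0.52731138 -0.32858024  0.066     ] [ 0.53780725 -0.3116883   0.085     ]
```

View pics/p2.png

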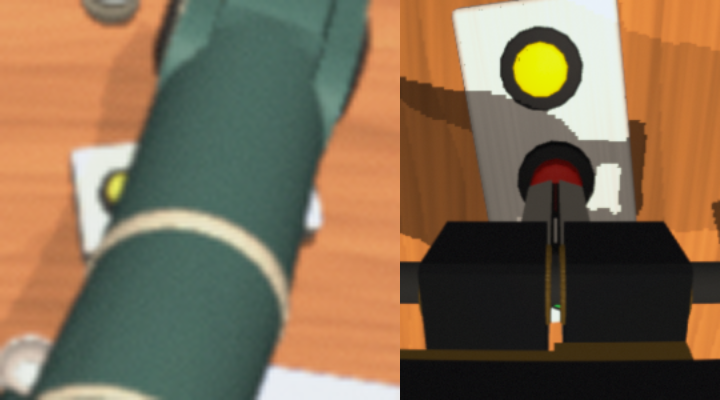

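The top view is hidden by the arm, but the wrist view has the tip over the red cap at wrist (277,237). Sideways it is right. In the scene view the closed tip sits about 18 mm higher than the stated TCP, so I'll go down by feel.

servo_tool:
  commands:
    - [0,0,0.2,0,0,0,1]
    - [0,0,0.2,0,0,0,1]
    - [0,0,0,0,0,0,1]
    - [0,0,0,0,0,0,1]

```text
time_s: 4.35
eef_pos: [0.5407, -0.3142, 0.0552]
tool_rot: [-2.178, -2.263, 0.0]
force: [0.1, 0.3, 0.4]
opening: 0.0004
grasp_force: 0.0
```

servo_tool:
  commands:
    - [0,0,0.1,0,0,0,1]
    - [0,0,0.1,0,0,0,1]
    - [0,0,0,0,0,0,1]
    - [0,0,0,0,0,0,1]

```text
time_s: 4.68
eef_pos: [0.5409, -0.3144, 0.0507]
tool_rot: [-2.179, -2.263, 0.0]
force: [0.1, 0.1, 0.1]
opening: 0.0008
grasp_force: 0.0
```

servo_tool:
  commands:
    - [0,0,0.1,0,0,0,1]
    - [0,0,0,0,0,0,1]
    - [0,0,0,0,0,0,1]

```text
time_s: 4.93
eef_pos: [0.5411, -0.3144, 0.0484]
tool_rot: [2.179, 2.263, 0.0]
force: [0.9, 0.6, 2.4]
opening: 0.0005
grasp_force: 0.9
```

servo_tool:
  commands:
    - [0,0,0.1,0,0,0,1]
    - [0,0,0,0,0,0,1]
    - [0,0,0,0,0,0,1]

```text
time_s: 5.18
eef_pos: [0.5411, -0.3144, 0.0459]
tool_rot: [2.179, 2.263, 0.0]
force: [0.7, -0.2, 3.3]
opening: 0.0004
grasp_force: 1.6
```

servo_tool:
  commands:
    - [0,0,0.1,0,0,0,1]
    - [0,0,0,0,0,0,1]
    - [0,0,0,0,0,0,1]

```text
time_s: 5.43
eef_pos: [0.5411, -0.3145, 0.0434]
tool_rot: [2.179, 2.263, 0.0]
force: [-0.1, -0.5, 4.8]
opening: 0.0006
grasp_force: 2.4
```

servo_tool:
  commands:
    - [0,0,0.06,0,0,0,1]
    - [0,0,0,0,0,0,1]
    - [0,0,0,0,0,0,1]

```text
time_s: 5.68
eef_pos: [0.5413, -0.3146, 0.0429]
tool_rot: [2.178, 2.263, -0.0]
force: [-5.7, 2.1, 20.7]
opening: 0.0005
grasp_force: 10.3
```

servo_tool:
  commands:
    - [0,0,-0.7,0,0,0,1]
    - [0,0,-0.7,0,0,0,1]
    - [0,0,0,0,0,0,1]
    - [0.8,-0.11,0,0,0,0,1]
    - [0.8,-0.11,0,0,0,0,1]
    - [0.82,-0.12,0,0,0,0,1]
    - [0,0,0,0,0,0,1]
    - [0,0,0,0,0,0,1]
    - [0,0,0.6,0,0,0,1]
    - [0,0,0.4,0,0,0,1]
    - [0,0,0.2,0,0,0,1]
    - [0,0,0.12,0,0,0,1]
    - [0,0,0,0,0,0,1]
    - [0,0,0,0,0,0,1]

```text
time_s: 6.85
eef_pos: [0.5298, -0.2549, 0.0438]
tool_rot: [-2.179, -2.262, 0.001]
force: [-2.7, -1.9, 4.1]
opening: 0.0007
grasp_force: 2.2
```

servo_tool:
  commands:
    - [0,0,0.04,0,0,0,1]
    - [0,0,0,0,0,0,1]
    - [0,0,0,0,0,0,1]

```text
time_s: 7.1
eef_pos: [0.5299, -0.2549, 0.0431]
tool_rot: [-2.179, -2.262, 0.001]
force: [-3.4, -1.1, 7.9]
opening: 0.0008
grasp_force: 4.1
```

servo_tool:
  commands:
    - [0,0,-0.9,0,0,0,1]
    - [0,0,-0.9,0,0,0,1]
    - [0,0,-0.9,0,0,0,1]
    - [0,0,-0.9,0,0,0,1]
    - [0,0,-0.9,0,0,0,1]
    - [0,0,-0.9,0,0,0,1]
    - [0,0,-0.9,0,0,0,1]
    - [0,0,-0.9,0,0,0,1]
    - [0,0,-0.9,0,0,0,1]
    - [0,0,-0.5,0,0,0,0.5]

```text
time_s: 7.93
eef_pos: [0.5308, -0.2547, 0.2604]
tool_rot: [2.178, 2.261, 0.001]
force: [-1.0, 0.4, -0.2]
opening: 0.0046
grasp_force: 0.0
```

servo_tool:
  commands:
    - [0.8,-0.04,0,0,0,0,0.5]
    - [0.8,-0.04,0,0,0,0,0.5]
    - [0.8,-0.04,0,0,0,0,0.5]
    - [0.8,-0.04,0,0,0,0,0.5]
    - [0.8,-0.04,0,0,0,0,0.5]
    - [0.8,-0.04,0,0,0,0,0.5]
    - [0.8,-0.04,0,0,0,0,0.5]
    - [0.8,-0.04,0,0,0,0,0.5]
    - [0.8,-0.04,0,0,0,0,0.5]
    - [0.8,-0.04,0,0,0,0,0.5]
    - [0.8,-0.04,0,0,0,0,0.5]
    - [0.8,-0.04,0,0,0,0,0.5]
    - [0.8,-0.04,0,0,0,0,0.5]
    - [0.8,-0.04,0,0,0,0,0.5]
    - [0,0,0,0,0,0,0.5]
    - [0,0,0,0,0,0,0.5]

```text
time_s: 9.27
eef_pos: [0.5055, 0.0256, 0.2576]
tool_rot: [-2.177, -2.265, 0.0]
force: [-0.0, -0.6, 0.1]
opening: 0.0468
grasp_force: 0.0
```

Run:
```python
from h import *
from plant import r
st=r.get_state();print(st["eef_pos"],st["opening"]);w=r.get_image("wrist");st2=r.get_state();d=r.get_image("scene")
hb=lambda z:proj(w,[[.501,.071,z],[.505,-.019,z]],st).round()
print("bar proj",hb(.166).tolist(),"tcp",proj(w,st["eef_pos"],st),"scene tcp",proj(d,st["eef_pos"]))
b=cv2.resize(d["img"][150:330,220:400],(420,420),interpolation=cv2.INTER_CUBIC)
a=cv2.resize(w["img"],None,fx=.6,fy=.6)
cv2.imwrite("pics/p3.png",np.hstack([w["img"][:,90:470],b])); 
import pickle;pickle.dump((st,w,d),open("d3.pkl","wb"))
```

```text
[0.50546798 0.02559367 0.25762506] 0.046790346709884814
bar proj [[275.0, 164.0], [275.0, 250.0]] tcp [[277.56001668 237.47268965]] scene tcp [[320.87078726 223.00904269]]
```

View pics/p3.png

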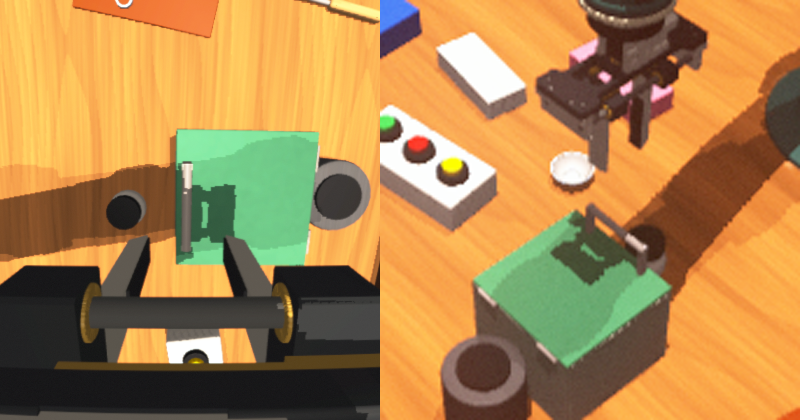

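The bar appears at wrist (276,164–250), exactly where it was projected, and the finger tips are at (233,237) and (322,237). The scene view again has the tips about 20 mm above the stated TCP. I'll use a measured tip offset of 23 mm, and descend onto the bar.

servo_tool:
  commands:
    - [0,-0.1,0.8,0,0,0,0.5]
    - [0,0,0.8,0,0,0,0.5]
    - [0,0,0.8,0,0,0,0.5]
    - [0,0,0.8,0,0,0,0.5]
    - [0,0,0.8,0,0,0,0.5]
    - [0,0,0.7,0,0,0,0.5]
    - [0,0,0.5,0,0,0,0.5]
    - [0,0,0,0,0,0,0.5]
    - [0,0,0,0,0,0,0.5]

```text
time_s: 10.12
eef_pos: [0.5029, 0.0242, 0.1277]
tool_rot: [-2.179, -2.261, 0.001]
force: [0.5, 0.4, 0.4]
opening: 0.047
grasp_force: 0.0
```

servo_tool:
  commands:
    - [0,0,0,0,0,0,1]
    - [0,0,0,0,0,0,1]
    - [0,0,0,0,0,0,1]
    - [0,0,0,0,0,0,1]
    - [0,0,0,0,0,0,1]
    - [0,0,0,0,0,0,1]
    - [0,0,0,0,0,0,1]
    - [0,0,0,0,0,0,1]
  newtons: 15

```text
time_s: 10.78
eef_pos: [0.5055, 0.025, 0.1287]
tool_rot: [2.177, 2.261, 0.006]
force: [14.8, -0.3, -5.8]
opening: 0.0091
grasp_force: 15.0
```

servo_tool:
  commands:
    - [0,0.12,0,0,0,0,1]
    - [0,0.13,-0.36,0,0,0,1]
    - [0,0.14,-0.35,0,0,0,1]
    - [0,0.17,-0.34,0,0,0,1]
    - [0,0.18,-0.33,0,0,0,1]
    - [0,0.21,-0.31,0,0,0,1]
    - [0,0.22,-0.31,0,0,0,1]
    - [0,0,0,0,0,0,1]
    - [0,0,0,0,0,0,1]

```text
time_s: 11.53
eef_pos: [0.5323, 0.0257, 0.1791]
tool_rot: [2.179, 2.263, -0.001]
force: [-9.2, -2.4, 7.4]
opening: 0.0094
grasp_force: 15.0
```

servo_tool:
  commands:
    - [0,-0.06,-0.04,0,0,0,1]
    - [0,0.25,-0.28,0,0,0,1]
    - [0,0.25,-0.28,0,0,0,1]
    - [0,0.28,-0.25,0,0,0,1]
    - [0,0.29,-0.25,0,0,0,1]
    - [0,0.31,-0.21,0,0,0,1]
    - [0,0.31,-0.21,0,0,0,1]
    - [0,0.33,-0.17,0,0,0,1]
    - [0,0.34,-0.17,0,0,0,1]
    - [0,0.35,-0.13,0,0,0,1]
    - [0,0.36,-0.13,0,0,0,1]
    - [0,0,0,0,0,0,1]

```text
time_s: 12.53
eef_pos: [0.6091, 0.0287, 0.232]
tool_rot: [2.179, 2.262, 0.002]
force: [-1.6, -4.5, 8.9]
opening: 0.01
grasp_force: 15.0
```

servo_tool:
  commands:
    - [0,0.37,-0.12,0,0,0,1]
    - [0,0.37,-0.11,0,0,0,1]
    - [0,0.37,-0.06,0,0,0,1]
    - [0,0.38,-0.04,0,0,0,1]
    - [0,0.38,0,0,0,0,1]
    - [0,0.38,0.01,0,0,0,1]
    - [0,0.37,0.05,0,0,0,1]
    - [0,0.37,0.05,0,0,0,1]
    - [0,0.37,0.09,0,0,0,1]
    - [0,0.36,0.1,0,0,0,1]
    - [0,0,0,0,0,0,1]

```text
time_s: 13.45
eef_pos: [0.7019, 0.0324, 0.231]
tool_rot: [2.179, 2.263, 0.001]
force: [1.9, -5.8, 2.2]
opening: 0.0094
grasp_force: 15.0
```

servo_tool:
  commands:
    - [0,0.35,0.14,0,0,0,1]
    - [0,0.35,0.14,0,0,0,1]
    - [0,0.33,0.18,0,0,0,1]
    - [0,0.32,0.18,0,0,0,1]
    - [0,0,0,0,0,0,1]

```text
time_s: 13.87
eef_pos: [0.7356, 0.0338, 0.2143]
tool_rot: [-2.179, -2.263, -0.001]
force: [2.7, -5.3, 0.9]
opening: 0.009
grasp_force: 15.0
```

servo_tool:
  commands:
    - [0,0,0,0,0,0,0.75]
    - [0,0,0,0,0,0,0.75]
    - [0,0,0,0,0,0,0.75]
    - [0,0,0,0,0,0,0.75]
    - [0,0,-0.4,0,0,0,0.75]
    - [0,0,-0.6,0,0,0,0.75]
    - [0,0,-0.8,0,0,0,0.75]
    - [0,0,-0.9,0,0,0,0.75]
    - [0,0,-0.9,0,0,0,0.75]
    - [0,0,-0.6,0,0,0,0.5]
    - [0,0,0,0,0,0,0.5]

```text
time_s: 14.78
eef_pos: [0.735, 0.0342, 0.3254]
tool_rot: [2.177, 2.261, 0.007]
force: [0.4, 0.8, 0.7]
opening: 0.0332
grasp_force: 0.0
```

servo_tool:
  commands:
    - [0,-0.7,0,0,0,0,0.5]
    - [0,-0.7,0,0,0,0,0.5]
    - [0,-0.7,0,0,0,0,0.5]
    - [0,-0.7,0,0,0,0,0.5]
    - [0,-0.7,0,0,0,0,0.5]
    - [0,-0.7,0,0,0,0,0.5]
    - [0,-0.7,0,0,0,0,0.5]
    - [0,-0.7,0,0,0,0,0.5]
    - [0,-0.7,0,0,0,0,0.5]
    - [0,0,0,0,0,0,0.5]
    - [0,0,0,0,0,0,0.5]

```text
time_s: 15.7
eef_pos: [0.5764, 0.0276, 0.3212]
tool_rot: [2.178, 2.262, 0.0]
force: [1.2, -0.3, 0.2]
opening: 0.047
grasp_force: 0.0
```

Run:
```python
from h import *
from plant import r
import pickle
st=r.get_state();print(st["eef_pos"],st["opening"]);w=r.get_image("wrist");d=r.get_image("scene")
pickle.dump((st,w,d),open("d4.pkl","wb"))
for k,z in((w,.114),):
  for c in blobs(k,(6,170,120),(20,255,255),40)[:4]:
    u=cen(c);rc=cv2.minAreaRect(c);print(np.round(u),cv2.contourArea(c),rc,onz(k,u,z,st).round(4),[onz(k,p,z,st)[:2].round(4).tolist() for p in cv2.boxPoints(rc)])
b=cv2.resize(d["img"][150:330,220:400],(420,420),interpolation=cv2.INTER_CUBIC)
cv2.imwrite("pics/p4.png",np.hstack([w["img"][:,90:470],b]));
```

```text
[0.57643389 0.02756876 0.32122187] 0.04701687426893024
[503. 136.] 26621.0 ((503.4376525878906, 143.41563415527344), (109.77191925048828, 300.14215087890625), 8.530766487121582) [0.8873 0.1167 0.114 ] [[0.8135, -0.1083], [0.8127, 0.299], [0.9694, 0.2972], [1.0027, -0.1342]]
[121. 215.] 11891.0 ((106.48629760742188, 204.7257080078125), (105.76788330078125, 218.52700805664062), 87.1375961303711) [ 0.3525 -0.0167  0.114 ] [[0.1695, 0.0619], [0.4875, 0.0848], [0.4936, -0.0676], [0.1464, -0.1023]]
[203.  20.] 4585.0 ((198.0, 25.0), (50.0, 130.0), 90.0) [0.4746 0.2415 0.114 ] [[0.3862, 0.2639], [0.55, 0.2669], [0.5519, 0.2083], [0.3839, 0.2044]]
[434.  78.] 740.5 ((433.2444152832031, 82.96923828125), (6.416644096374512, 167.55899047851562), 6.863692283630371) [0.7772 0.1853 0.114 ] [[0.7744, 0.0703], [0.7732, 0.2806], [0.7817, 0.2804], [0.7836, 0.0696]]
```

View pics/p4.png

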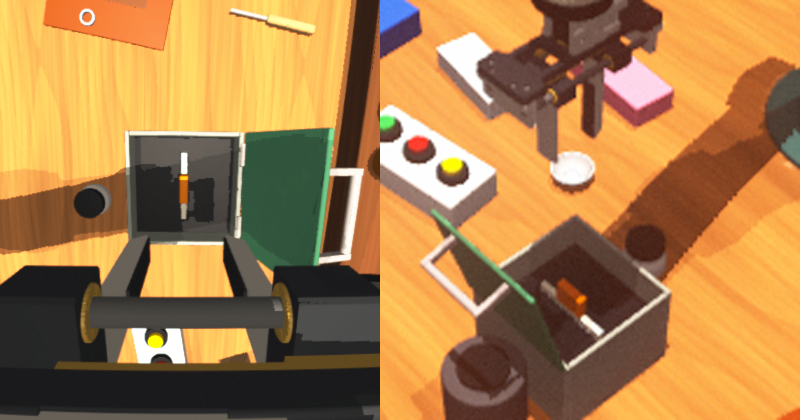

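The flap stands open. The orange tab is at wrist (274,190), spanning rows 175–206, between the white ends of the plate.

Run:
```python
from h import *
import pickle
st,w,d=pickle.load(open("d4.pkl","rb"))
m=cv2.inRange(cv2.cvtColor(w["img"],cv2.COLOR_BGR2HSV),(4,150,90),(20,255,255));m[:165]=0;m[215:]=0;m[:,:250]=0;m[:,300:]=0
c=max(cv2.findContours(m,0,1)[0],key=cv2.contourArea);rc=cv2.minAreaRect(c);print(rc)
print(onz(w,cen(c),.114,st),[onz(w,p,.114,st)[:2].round(4).tolist() for p in cv2.boxPoints(rc)])
# rim corners
for u in((217,132),(329,133),(330,241),(218,242)):print(onz(w,u,.12,st)[:2].round(4))
```

```text
((273.5, 188.5), (29.0, 9.0), 90.0)
[0.57114533 0.03022859 0.114     ] [[0.5648, 0.0502], [0.5772, 0.0506], [0.5788, 0.0097], [0.5661, 0.0092]]
[0.4942 0.1039]
[0.6426 0.1082]
[ 0.6559 -0.0421]
[ 0.4945 -0.0497]
```

servo_tool:
  commands:
    - [0.1,-0.16,0.9,0,0,0,0.5]
    - [0,0,0.9,0,0,0,0.5]
    - [0,0,0.9,0,0,0,0.5]
    - [0,0,0.9,0,0,0,0.5]
    - [0,0,0.9,0,0,0,0.5]
    - [0,0,0.9,0,0,0,0.5]
    - [0,0,0.8,0,0,0,0.5]
    - [0,0,0.6,0,0,0,0.5]
    - [0,0,0.6,0,0,0,0.5]
    - [0,0,0.6,0,0,0,0.5]
    - [0,0,0,0,0,0,0.5]
    - [0,0,0,0,0,0,0.5]

```text
time_s: 16.8
eef_pos: [0.5727, 0.0303, 0.1201]
tool_rot: [-2.178, -2.262, 0.001]
force: [-1.0, -0.5, -0.3]
opening: 0.047
grasp_force: 0.0
```

servo_tool:
  commands:
    - [0,0,0.6,0,0,0,0.5]
    - [0,0,0.5,0,0,0,0.5]
    - [0,0,0.5,0,0,0,0.5]
    - [0,0,0.3,0,0,0,0.5]
    - [0,0,0,0,0,0,0.5]
    - [0,0,0,0,0,0,0.5]

```text
time_s: 17.3
eef_pos: [0.5726, 0.0302, 0.073]
tool_rot: [-2.178, -2.263, 0.0]
force: [-0.6, 0.2, -0.4]
opening: 0.0473
grasp_force: 0.0
```

servo_tool:
  commands:
    - [0,0,0.15,0,0,0,0.5]
    - [0,0,0,0,0,0,1]
    - [0,0,0,0,0,0,1]
    - [0,0,0,0,0,0,1]
    - [0,0,0,0,0,0,1]
    - [0,0,0,0,0,0,1]
    - [0,0,0,0,0,0,1]
    - [0,0,0,0,0,0,1]
  newtons: 25

```text
time_s: 17.97
eef_pos: [0.5728, 0.0301, 0.0695]
tool_rot: [2.179, 2.263, 0.0]
force: [-0.5, -0.3, 1.6]
opening: 0.0117
grasp_force: 25.0
```

servo_tool:
  commands:
    - [0,0,-0.3,0,0,0,1]
    - [0,0,-0.4,0,0,0,1]
    - [0,0,-0.5,0,0,0,1]
    - [0,0,0,0,0,0,1]
    - [0,0,0,0,0,0,1]

```text
time_s: 18.38
eef_pos: [0.5733, 0.03, 0.1004]
tool_rot: [2.178, 2.262, 0.002]
force: [0.5, 0.0, -1.9]
opening: 0.0119
grasp_force: 25.0
```

servo_tool:
  commands:
    - [0,0,-0.5,0,0,0,1]
    - [0,0,-0.6,0,0,0,1]
    - [0,0,-0.6,0,0,0,1]
    - [0,0,-0.6,0,0,0,1]
    - [0,0,-0.6,0,0,0,1]
    - [0,0,-0.6,0,0,0,1]
    - [0,0,-0.6,0,0,0,1]
    - [0,0,-0.6,0,0,0,1]
    - [0,0,-0.6,0,0,0,1]
    - [0,0,-0.5,0,0,0,1]
    - [0,0,0,0,0,0,1]
    - [0,0,0,0,0,0,1]

```text
time_s: 19.38
eef_pos: [0.5727, 0.03, 0.2446]
tool_rot: [2.179, 2.263, 0.001]
force: [0.3, -0.3, -2.3]
opening: 0.0117
grasp_force: 25.0
```

servo_tool:
  commands:
    - [0.4,-0.13,0,0,0,0,1]
    - [0.73,-0.24,0,0,0,0,1]
    - [0.73,-0.24,0,0,0,0,1]
    - [0.73,-0.24,0,0,0,0,1]
    - [0.73,-0.24,0,0,0,0,1]
    - [0.73,-0.24,0,0,0,0,1]
    - [0.73,-0.24,0,0,0,0,1]
    - [0.73,-0.24,0,0,0,0,1]
    - [0.73,-0.24,0,0,0,0,1]
    - [0.73,-0.24,0,0,0,0,1]
    - [0.73,-0.24,0,0,0,0,1]
    - [0.73,-0.24,0,0,0,0,1]
    - [0.73,-0.24,0,0,0,0,1]
    - [0.73,-0.24,0,0,0,0,1]
    - [0.73,-0.24,0,0,0,0,1]
    - [0.73,-0.24,0,0,0,0,1]
    - [0.73,-0.24,0,0,0,0,1]
    - [0.73,-0.24,0,0,0,0,1]
    - [0.4,-0.13,0,0,0,0,1]
    - [0,0,0,0,0,0,1]

```text
time_s: 21.05
eef_pos: [0.4497, 0.3582, 0.2437]
tool_rot: [-2.174, -2.266, 0.001]
force: [0.0, -0.2, -2.4]
opening: 0.0115
grasp_force: 25.0
```

servo_tool:
  commands:
    - [0,0,0.5,0,0,0,1]
    - [0,0,0.6,0,0,0,1]
    - [0,0,0.6,0,0,0,1]
    - [0,0,0.6,0,0,0,1]
    - [0,0,0.6,0,0,0,1]
    - [0,0,0.4,0,0,0,1]
    - [0,0,0,0,0,0,1]
    - [0,0,0,0,0,0,1]
    - [0,0,0,0,0,0,1]
    - [0,0,0,0,0,0,1]

```text
time_s: 21.88
eef_pos: [0.4521, 0.3561, 0.1626]
tool_rot: [2.179, 2.263, 0.002]
force: [0.1, -0.1, -1.7]
opening: 0.0118
grasp_force: 25.0
```

Run:
```python
from h import *
from plant import r
st=r.get_state();print(st["eef_pos"],st["opening"],st["grasp_force"],np.abs(st["joint_vel"]).max());d=r.get_image("scene");t=r.get_image("top")
p=st["eef_pos"];print("scene proj of lower-edge ends",proj(d,[[p[0],p[1]+s*.05,.104] for s in(-1,1)]))
cv2.imwrite("pics/p5.png",np.hstack([d["img"][150:,220:],cv2.resize(t["img"][100:300,50:300],(400,270))[:270]]) if d["img"][150:,220:].shape[0]==270 else d["img"])
```

```text
[0.45214212 0.35606576 0.16262826] 0.011750092291250888 24.987884759902954 0.0025499237524546914
scene proj of lower-edge ends [[411.78454317 319.06589932]
 [444.75987194 346.74046275]]
```

View pics/p5.png

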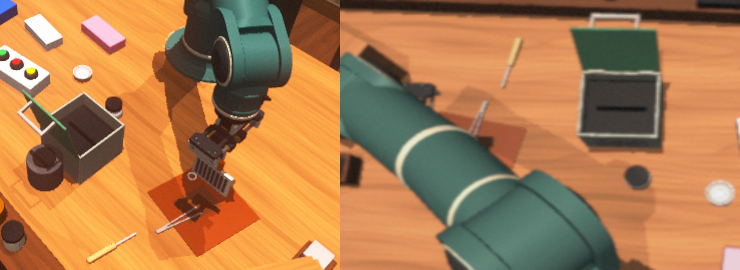

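The picture shows the plate held upright over the pad, lower edge at about scene (416,328)–(448,350). The flap is open, the slot is empty and the bystanders are in place, so I'm handing in.

```bash
python3 -c "
from plant import r
print(r.finish_job())"
```

```text
the job is handed in; nothing more can be done
None
```

I pressed red and then yellow fully down, left green alone, opened the flap to about 1.83 rad and handed the job in with the filter plate held upright and still over the pad, its lower edge about 10 cm above the bench; no verdict was returned.

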